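Push the stuck cell out of the torch barrel

TASK

A battery cell is stuck in the torch barrel clamped in the small vice. Take the wooden push stick by its handle, feel the rod into the hole in the barrel's bezel end and ease it through until the handle's end face just comes up against the bezel, so that the cell drops out of the open end into the glass ashtray; never press harder than 25 N, and touch the cell with nothing but the stick. Then draw the stick right out and lay it back on the cabinet top, standing level on its handle clear of the barrel, and leave everything else where it is.

Things in the scene. Friction and masses are not known exactly. Their poses are not given: they have to be found in the camera images.
- vice: Small grey vice, fixed: base 70 x 100 x 22 mm, jaws 56 mm long (x), 76 mm high, screw and T-bar out to 115 mm at -y. It clamps an aluminium torch barrel: level tube, 28 mm outside, 21 mm bore, axis along the vice's x, 68 mm above the cabinet top. Far end (+x) open; on the near end (-x) sits a 38 mm wide bezel. Origin: underside centre, below mid barrel; x along the barrel, near to far, z up.
- far_mouth (a point): Centre of the barrel's open far end, 60 mm to the vice's +x, 122 mm from near_end. Axes as the vice.
- stick: Wooden push stick: block handle 60 x 22 x 44 mm (x, y, z) standing on its 60 x 22 face; from the centre of its +x end face a level straight rod, 9 mm thick, 146 mm long, axis 22 mm above the underside. 70 g, centre of mass about 12 mm ahead of the handle's middle; stands level by itself. Origin: underside centre of the handle; x along the rod to its tip, z up.
- stick_tip (a point): Middle of the rod's end face, 176 mm along the stick's x from its origin and 22 mm above the underside.
- stick_shoulder (a point): Centre of the handle's flat +x end face, where the rod leaves it, 30 mm along x from the stick's origin and 22 mm above the underside. With this face against the bezel the tip stands 6 to 24 mm out of the barrel's far end.
- cell: Short grey round battery cell, 18.6 mm thick, 35 mm long, about 25 g, lying in the bore along the barrel, near end 19 to 60 mm beyond near_end. A leaf spring above it jams it: it slides at a steady 8 to 14 N until its near end is 10 mm short of the far mouth, then is free; it can only leave by the far end. Origin: on its lowest line at mid length; x along it.
- cell_center (a point): Centre of the cell.
- ashtray: Heavy round green glass ashtray, 136 mm across at the rim, 120 mm at the foot, 30 mm high, inner floor 8 mm up, inner width about 110 to 120 mm, standing loose under the barrel's far end with its centre about 52 mm beyond it. Origin: underside centre.
- racket: Blue plastic mosquito racket, about 480 mm long, head 200 mm wide, lying flat beyond the vice, seen from the robot. Leave alone. Origin: underside, middle of the handle; the head lies to +y.
- phone_stand: Folded aluminium phone stand, 75 x 110 x 20 mm, lying flat on the robot's side. Leave alone. Origin: underside centre.
- torch_cap: Loose aluminium torch end cap, 31 mm in diameter, 22 mm high, standing on the robot's side of the vice. Leave alone. Origin: underside centre.
- near_end (a point): Point on the bore's axis, 62 mm to the vice's -x, 68 mm up: centre of the bezel's flat face (38 mm wide, 6 mm thick) if it sat home. It is stuck fast 0 to 18 mm further out (-x), and its 12 mm hole is eccentric: 4 mm off the axis, anywhere from level left over straight down to level right. Both differ each time and are NOT in this reading. Axes as the vice: x points into the barrel.
There are look-alikes about, which are no part of the job. Of the things like the stick, leave any that is pink or yellow; of the rest the smaller one is meant.

How it is judged:
On the way, in this order (a step that is already met when the one before it is completed fails the run):
1. the rod is in the barrel, its tip at least 10 mm past near_end, with the cell still in the bore (x of stick_tip in the frame of near_end above 0.01 m and x of stick_tip in the frame of far_mouth below -0.02 m and angle between the x axis of stick and the x axis of vice, either way round below 0.1 rad and horizontal distance between stick_tip and cell_center below 0.09 m and height (world z) of cell_center above 0.05 m), for 0.1 s.
2. the handle's end face has come up against the bezel (x of stick_shoulder in the frame of near_end above -0.0205 m and angle between the x axis of stick and the x axis of vice, either way round below 0.1 rad and contact force between stick_c0 and vice above 2 N), for 0.02 s.
At the end, for the whole second after the job is handed in: The cell lies at rest in the ashtray (centre within 55 mm of its middle, below 30 mm), the ashtray within 30 mm of its start; the stick lies at rest, level on its handle on the cabinet top (underside within 6 mm, tilt under 0.1 rad), its tip out of the barrel (20 mm short of near_end) (horizontal distance between cell_center and ashtray below 0.055 m and height (world z) of cell_center below 0.03 m and linear speed of each of cell, stick below 0.03 m/s and height (world z) of stick below 0.006 m and angle between stick's own z axis and vertical below 0.1 rad and x of stick_tip in the frame of near_end below -0.02 m and distance of ashtray from where it was at the start of the episode below 0.03 m); the robot touches nothing.
It fails at once if the stick presses on the barrel, bezel or vice with more than 25 N (contact force between stick and vice above 25 N).
It fails at once if the stick presses on the cell with more than 25 N (contact force between stick and cell above 25 N).
It fails at once if the gripper touches the cell (contact force between the fingers and cell above 0.5 N).
It fails at once if the ashtray is shifted by more than 30 mm (distance of ashtray from where it was at the start of the episode above 0.03 m).
It fails at once if the racket, the phone stand or the torch cap is shifted by more than 20 mm (distance of any of racket, phone_stand, torch_cap from where it was at the start of the episode above 0.02 m).
It also fails if it takes over 72 s, if anything falls off the work surface, if the arm or the gripper's body presses on something with over 40 N, if the wrist force passes 120 N, or if a joint passes its speed limit or range.

ROBOT

A 6-joint arm with a two-finger parallel gripper is mounted at the origin on the work surface. World frame = base frame: x ahead of the robot, y to its left, z up, the work surface at z = 0. Lengths are in m, angles in rad, forces in N, time in s.
With the tool pointing down it reaches from about 0.35 to 0.725 m from the base axis. Payload 4.3 kg.
Tool frame: the origin (TCP) lies midway between the tips of the shut fingers; the grasp point (between the pads) lies 19 mm behind it; z points along the fingers, y is the line along which they close (so a half turn about z gives the same grasp; the last joint's range is limited). The gripper opens to 85 mm and grips with 20 to 120 N. Pads are 22 mm wide; open, the fingers measure 114 mm over their backs; the gripper's body (76 mm by 85 mm) begins 54 mm behind the grasp point. The pads swing forward as they close: fully open they stand 13 mm farther back than shut.
Start: joints at [1.166, 0.377, 0.081, 1.274, 0, 1.46], TCP at [0.167, 0.55, 0.196] pointing down, gripper open.
Joint ranges: [-2.72, 2.72], [-0.84, 1.66], [-1.02, 1.22], [-1.77, 2.12], [-1.37, 1.28], [-3.14, 3.14]. Speed limits (rad/s): [2.57, 2.57, 3.14, 3.14, 3.14, 3.14].

INTERFACE

Orientations are given as a unit quaternion [w, x, y, z].
In Python, from cell import sensors, camera, ticket, spotter gives the robot as it stands.
- The arm moves only by the tool move_arm, never from a script. Its argument "series" is a list of rows, each an object with "delta_pos": the shift along the tool's x, y, z in cm, a list of three; "angular": the turn, a rotation vector about the tool's x, y, z in rad, a list of three; "hand": the finger opening in cm, from 0 to 8.54. A call has 1 to 8 rows; each row is the pose to reach, as a shift and turn from the pose commanded when the call began, along the tool's axes at that moment; what a row does not reach only later rows make up. A row lasts 1/12 s, in which the tool goes at most 41.7 mm and 7.16 degrees, less where a joint would pass 70% of its speed; a pose out of reach is approached as far as the arm can. A call with a gripper value outside its range is refused whole. The fingers move at their own pace and stop on an object; "newtons" is the grip in N (left out, the last holds). Time passes only in rows, so rows that repeat a pose let the fingers close. It gives the time, the measured TCP pose, the force, the opening and the grip force at its end, in the units of the state.
- sensors.get_state(): the state, without advancing time (a new reading comes with each control period).
- camera(name): name is "scene" or "top" or "wrist"; returns a dict with "img" (480x640x3 uint8, blue, green, red), "intrinsics" (3x3 intrinsics, pixels), "eye" and "attitude" of the camera in the world. Camera axes: x right, y down, z forward; pixel columns grow to the right and rows downward; lengths in m; the calibration is good to about 2 mm. A picture is of the moment at which its call begins. There is no depth.
- ticket.hand_in(): hands the job in; it is judged then, once.
Trained networks look in the newest picture that a camera, given by its name, has taken for a name from the list of things; names that differ only in an ending like _2 or _b are one class to them, and where a whole thing is asked for, a point or a joint stands for the part that bears it (a point fixed in the world has none). Each returns a list of dicts, best first, with "conf" (0 to 1); they miss things now and then, are a little off and sometimes report something else, mostly with a low value. They report only what shows in the picture. A call takes as long as a camera call. They do not tell look-alikes from the thing itself.
- spotter.find_in(camera, name): "rect" ([left, top, width, height] in pixels, round what is visible of it).
- spotter.masks_of(camera, name): "pixels" (480x640 bool, what is visible of it) and "rect" ([left, top, width, height] in pixels, round what is visible of it).
- spotter.mark_of(camera, name): "centre" ([row, column] in pixels: a listed point, or the origin of a listed thing).
The state is a dict: "time": time; "joints": joint angles; "qvel": joint speeds; "joint_efforts": joint torques, N m; "position": TCP position; "tcp_rot": TCP orientation; "force": force on the tool from outside, world axes, zero at the start; "wrist_torque": the same for the moment, N m; "width": finger opening in m; "grip_force": force on a finger pad.
Only numpy, scipy, OpenCV 4.12 (cv2) and the standard library are available. Lean on these libraries where they do the work, as an engineer would, in place of code of your own. Each camera call takes 0.05 s, during which the arm holds its last target. There are 200 camera calls.

## Working session

There is one attempt and no reset: what is moved stays moved. The work goes in short steps, Python scripts to look and compute and a tool call to move; the robot and the scene stay as the last step left them, time stands still between calls to the robot, and variables do not carry over. Pictures are saved under pics/ and viewed, at most 10 in all, crops included, and the job is handed in when it is done.

Besides the shell and the picture viewer there is one more tool, called in YAML: its name, and indented under it one key for each argument. move_arm: Moves the arm, as the interface text tells. Its arguments: {"type":"object","properties":{"series":{"type":"array"},"newtons":{"type":"number"}},"required":["series"]}

```bash
mkdir -p pics; ls; cat > h.py <<'E'
import numpy as np, cv2
from cell import sensors, camera, ticket, spotter
from scipy.spatial.transform import Rotation as R
def rot(q): return R.from_quat([q[1],q[2],q[3],q[0]]).as_matrix()
def att(c):
    a=np.array(c["attitude"],float); return a if a.shape==(3,3) else rot(a)
def ray(c,u,v):
    d=att(c)@np.linalg.inv(np.array(c["intrinsics"]))@np.array([u,v,1.]); return np.array(c["eye"]),d
def atz(c,u,v,z):
    e,d=ray(c,u,v); return e+d*(z-e[2])/d[2]
def proj(c,p):
    q=np.array(c["intrinsics"])@att(c).T@(np.array(p)-np.array(c["eye"])); return q[:2]/q[2]
def tri(obs):
    A=0;b=0
    for c,u,v in obs:
        e,d=ray(c,u,v);d=d/np.linalg.norm(d);P=np.eye(3)-np.outer(d,d);A=A+P;b=b+P@e
    return np.linalg.solve(A,b)
def st():
    s=sensors.get_state(); print({k:np.round(s[k],4).tolist() for k in("time","position","tcp_rot","force","width","grip_force","joints")}); return s
E
python3 - <<'E'
from h import *
st()
for n in("scene","top"):
    c=camera(n); cv2.imwrite(f"pics/{n}0.png",c["img"]); print(n,np.round(c["eye"],3),c["attitude"],c["intrinsics"])
    for k in("stick","stick_tip","stick_shoulder","near_end","far_mouth","vice","ashtray"):
        print(k,[(np.round(m["conf"],2),np.round(m["centre"],1).tolist()) for m in spotter.mark_of(n,k)], [m["rect"] for m in spotter.find_in(n,k)] if k in("stick","vice") else "")
E
```

```text
pics
{'time': 0.0, 'position': [0.1668, 0.5495, 0.1951], 'tcp_rot': [-0.0003, 0.1469, 0.9892, -0.001], 'force': [-0.2442, -0.289, 0.3816], 'width': 0.0856, 'grip_force': 0.0, 'joints': [1.1657, 0.3781, 0.0797, 1.2744, 0.0, 1.4605]}
scene [1.364 0.392 0.953] [-0.19154077  0.42275461  0.80297305 -0.37393175] [[503.04037186   0.         326.42645348]
 [  0.         503.04037186 249.72363472]
 [  0.           0.           1.        ]]
stick [(np.float64(0.88), [209.1, 211.1]), (np.float64(0.83), [200.4, 306.4]), (np.float64(0.82), [241.9, 283.1]), (np.float64(0.57), [320.0, 274.9])] [[204.5, 185.9, 20.1, 65.1], [217.5, 294.7, 70.3, 86.5], [274.5, 224.9, 43.7, 44.5]]
stick_tip [(np.float64(0.94), [271.3, 319.5]), (np.float64(0.76), [380.7, 224.2]), (np.float64(0.64), [249.3, 220.6]), (np.float64(0.52), [224.8, 330.6])] 
stick_shoulder [(np.float64(0.9), [209.6, 209.3]), (np.float64(0.87), [319.8, 271.0]), (np.float64(0.86), [244.1, 289.2]), (np.float64(0.83), [197.5, 311.5])] 
near_end [(np.float64(0.91), [293.1, 365.0])] 
far_mouth [(np.float64(0.74), [304.8, 412.3])] 
vice [(np.float64(
[... 356 characters left out ...]
 [157.2, 319.2]), (np.float64(0.84), [356.8, 426.6]), (np.float64(0.78), [258.4, 522.7]), (np.float64(0.67), [261.9, 395.8])] [[442.5, 192.0, 107.2, 81.8], [359.5, 315.4, 82.8, 53.3], [326.2, 232.7, 83.2, 35.5]]
stick_tip [(np.float64(0.9), [61.3, 303.3]), (np.float64(0.6), [314.9, 363.3]), (np.float64(0.58), [192.4, 445.5])] 
stick_shoulder [(np.float64(0.93), [253.0, 383.8]), (np.float64(0.85), [245.5, 514.4]), (np.float64(0.84), [349.0, 419.4]), (np.float64(0.66), [136.2, 320.0])] 
near_end [(np.float64(0.83), [214.4, 240.8])] 
far_mouth [(np.float64(0.82), [222.7, 188.7])] 
vice [(np.float64(0.57), [224.5, 223.6])] [[190.5, 172.0, 58.4, 74.3]]
ashtray [(np.float64(0.98), [231.5, 173.7])]
```

View pics/top0.png

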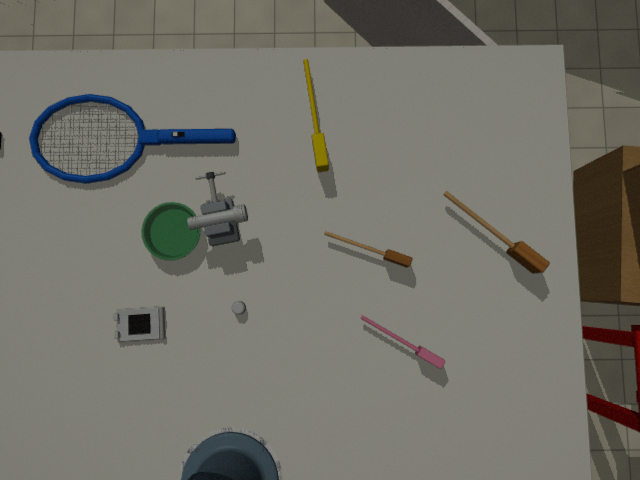

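View pics/scene0.png

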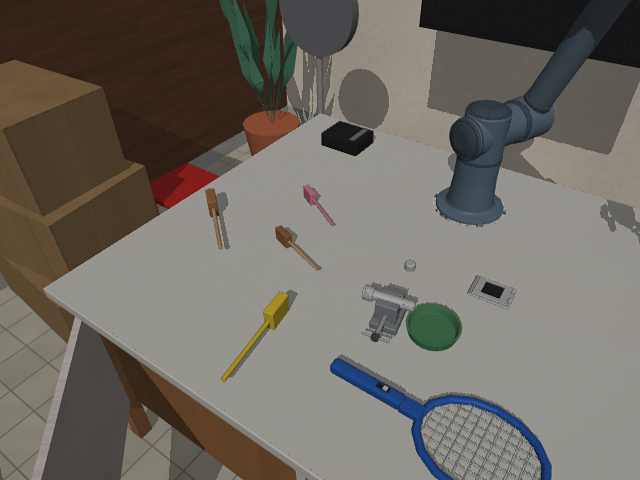

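The brown candidates in the top view are (398,257) with its tip at (326,234), and a larger one at (527,256). The others are yellow (320,150) and pink (430,356), which are to be left alone. The smaller brown one fits the description. I'll confirm it by size and in a crop.

```bash
python3 - <<'E'
from h import *
c=camera("top"); cs=camera("scene")
im=c["img"]; cv2.imwrite("pics/crop1.png",cv2.resize(im[160:370,160:560],(800,420),interpolation=cv2.INTER_CUBIC))
for nm,a,b in(("small",(398,257.5),(326,234)),("big",(528,257),(446,193))):
    p=atz(c,*a,.044);q=atz(c,*b,.022);print(nm,p.round(3),q.round(3),np.linalg.norm((p-q)[:2]))
# small brown handle mask
g=cv2.cvtColor(im,cv2.COLOR_BGR2HSV)
for m in spotter.masks_of("top","stick"):
    v,u=np.nonzero(m["pixels"]);print(m["conf"],m["rect"],len(u))
for k,z in(("near_end",.068),("far_mouth",.068)):
    t=spotter.mark_of("top",k)[0]["centre"];s=spotter.mark_of("scene",k)[0]["centre"]
    print(k,atz(c,t[1],t[0],z).round(4),atz(cs,s[1],s[0],z).round(4),tri([(c,t[1],t[0]),(cs,s[1],s[0])]).round(4))
t=spotter.mark_of("top","ashtray")[0]["centre"];print("ash",atz(c,t[1],t[0],0).round(3))
w=camera("wrist");cv2.imwrite("pics/w0.png",w["img"]);print(w["eye"],att(w).round(3),w["intrinsics"])
s=st();Rt=rot(s["tcp_rot"]);print("cam in tool",(Rt.T@(np.array(w["eye"])-s["position"])).round(4),(Rt.T@att(w)).round(3))
E
```

```text
small [ 0.488 -0.378  0.044] [ 0.545 -0.217  0.022] 0.16998262449694884
big [ 0.486 -0.667  0.044] [ 0.638 -0.495  0.022] 0.2290949475870781
0.87 [302.2, 59.6, 27.3, 112.6] 868
0.83 [324.2, 231.1, 86.9, 39.0] 631
0.71 [363.4, 318.3, 82.9, 50.4] 633
0.7 [445.3, 188.8, 103.1, 84.0] 1157
near_end [ 0.5906 -0.0323  0.068 ] [ 0.5969 -0.0338  0.068 ] [ 0.5924 -0.0337  0.0644]Traceback (most recent call last):
  File "<stdin>", line 11, in <module>
IndexError: list index out of range
```

View pics/crop1.png

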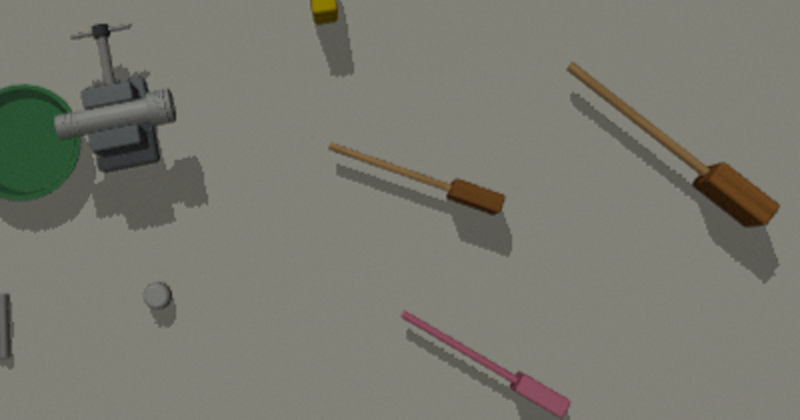

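The crop shows the small brown stick with its handle at crop (475,195) and tip at (332,147). It measures about 17 cm from handle middle to tip, against 23 cm for the larger one, so it is the stick meant. Next I move over it.

move_arm:
  series:
    - {"delta_pos": [-40.2, -34.8, 0], "angular": [0, 0, 0.8], "hand": 8.5}
    - {"delta_pos": [-40.2, -34.8, 0], "angular": [0, 0, 0.8], "hand": 8.5}
    - {"delta_pos": [-40.2, -34.8, 0], "angular": [0, 0, 0.8], "hand": 8.5}
    - {"delta_pos": [-40.2, -34.8, 0], "angular": [0, 0, 0.8], "hand": 8.5}
    - {"delta_pos": [-40.2, -34.8, 0], "angular": [0, 0, 0.8], "hand": 8.5}
    - {"delta_pos": [-40.2, -34.8, 0], "angular": [0, 0, 0.8], "hand": 8.5}
    - {"delta_pos": [-40.2, -34.8, 0], "angular": [0, 0, 0.8], "hand": 8.5}
    - {"delta_pos": [-40.2, -34.8, 0], "angular": [0, 0, 0.8], "hand": 8.5}

```text
time: 2.02
position: [0.3455, 0.2665, 0.1963]
tcp_rot: [0.0, 0.521, 0.854, 0.0]
force: [0.8, -0.1, 0.6]
width: 0.0852
grip_force: 0.0
```

```bash
cat >> h.py <<'E'
def plan(pos,yaw,tiltw=(0,0,0),s=None):
    """delta for tool x pointing at world yaw (deg), z down, then extra world rotvec tilt"""
    s=s or sensors.get_state(); Rc=rot(s["tcp_rot"]); a=np.radians(yaw)
    X=np.array([np.cos(a),np.sin(a),0]);Z=np.array([0,0,-1.]);T=np.c_[X,np.cross(Z,X),Z]
    T=R.from_rotvec(tiltw).as_matrix()@T
    print("cm",(Rc.T@(np.array(pos)-s["position"])*100).round(2),"rv",R.from_matrix(Rc.T@T).as_rotvec().round(4),"rows",np.linalg.norm(np.array(pos)-s["position"])/.0417)
E
python3 - <<'E'
from h import *
s=st();w=camera("wrist");Rt=rot(s["tcp_rot"]);print("cam in tool",(Rt.T@(np.array(w["eye"])-s["position"])).round(4),(Rt.T@att(w)).round(3),w["intrinsics"])
plan([.52,-.38,.2],70.5)
E
```

```text
{'time': 2.0167, 'position': [0.3455, 0.2665, 0.1963], 'tcp_rot': [0.0002, 0.521, 0.8535, 0.0004], 'force': [0.824, -0.1161, 0.6242], 'width': 0.0852, 'grip_force': 0.0, 'joints': [0.5115, 0.0967, -0.2836, 1.1895, 0.0001, 1.6076]}
cam in tool [ 0.0848  0.0005 -0.1792] [[-0.    -0.946 -0.324]
 [ 1.    -0.    -0.   ]
 [ 0.    -0.324  0.946]] [[427.44700527   0.         314.90176672]
 [  0.         427.44700527 241.96819539]
 [  0.           0.           1.        ]]
cm [-6.483e+01 -1.365e+01  3.000e-02] rv [0.0038 0.0057 0.8076] rows 15.888570161147076
```

```bash
python3 - <<'E'
from h import *
plan([.56,0.02,.22],225)
E
```

```text
cm [-30.94   7.94  -2.16] rv [-0.0053  0.0057 -1.8889] rows 7.677072045901798
```

move_arm:
  series:
    - {"delta_pos": [-31, 8, -2.2], "angular": [0, 0, -0.95], "hand": 8.5}
    - {"delta_pos": [-31, 8, -2.2], "angular": [0, 0, -0.95], "hand": 8.5}
    - {"delta_pos": [-31, 8, -2.2], "angular": [0, 0, -0.95], "hand": 8.5}
    - {"delta_pos": [-31, 8, -2.2], "angular": [0, 0, -0.95], "hand": 8.5}
    - {"delta_pos": [-31, 8, -2.2], "angular": [0, 0, -0.95], "hand": 8.5}
    - {"delta_pos": [-31, 8, -2.2], "angular": [0, 0, -0.95], "hand": 8.5}
    - {"delta_pos": [-31, 8, -2.2], "angular": [0, 0, -0.95], "hand": 8.5}
    - {"delta_pos": [-31, 8, -2.2], "angular": [0, 0, -0.95], "hand": 8.5}

```text
time: 2.73
position: [0.5476, 0.041, 0.2171]
tcp_rot: [0.0, 0.088, 0.996, 0.0]
force: [0.4, 1.2, -0.6]
width: 0.0852
grip_force: 0.0
```

```bash
python3 - <<'E'
from h import *
st();plan([.59,0.0,.2],-81);plan([.59,0.0,.2],-81,np.array([.79,.125,0]));
E
```

```text
{'time': 2.7333, 'position': [0.5476, 0.041, 0.2171], 'tcp_rot': [0.0002, 0.0883, 0.9961, 0.0002], 'force': [0.4109, 1.1959, -0.5998], 'width': 0.0852, 'grip_force': 0.0, 'joints': [-0.041, 0.319, 0.0514, 1.3028, 0.0004, 0.1359]}
cm [-4.89 -3.29  1.71] rv [-0.0000e+00  7.0000e-04 -1.9048e+00] rows 1.4731284159571734
cm [-4.89 -3.29  1.71] rv [-0.756  -0.5374 -1.7885] rows 1.4731284159571734
```

move_arm:
  series:
    - {"delta_pos": [-4.9, -3.3, 1.0], "angular": [-0.378, -0.269, -0.894], "hand": 8.5}
    - {"delta_pos": [-4.9, -3.3, 1.0], "angular": [-0.378, -0.269, -0.894], "hand": 8.5}
    - {"delta_pos": [-4.9, -3.3, 1.0], "angular": [-0.378, -0.269, -0.894], "hand": 8.5}
    - {"delta_pos": [-4.9, -3.3, 1.0], "angular": [-0.378, -0.269, -0.894], "hand": 8.5}
    - {"delta_pos": [-4.9, -3.3, 1.0], "angular": [-0.378, -0.269, -0.894], "hand": 8.5}
    - {"delta_pos": [-4.9, -3.3, 1.0], "angular": [-0.378, -0.269, -0.894], "hand": 8.5}
    - {"delta_pos": [-4.9, -3.3, 1.0], "angular": [-0.378, -0.269, -0.894], "hand": 8.5}
    - {"delta_pos": [-4.9, -3.3, 1.0], "angular": [-0.378, -0.269, -0.894], "hand": 8.5}

```text
time: 3.4
position: [0.5887, 0.001, 0.2074]
tcp_rot: [0.145, -0.345, 0.912, 0.168]
force: [0.1, 0.0, -0.6]
width: 0.085
grip_force: 0.0
```

move_arm:
  series:
    - {"delta_pos": [0, 0, 0], "angular": [-0.378, -0.269, -0.894], "hand": 8.5}
    - {"delta_pos": [0, 0, 0], "angular": [-0.378, -0.269, -0.894], "hand": 8.5}
    - {"delta_pos": [0, 0, 0], "angular": [-0.378, -0.269, -0.894], "hand": 8.5}
    - {"delta_pos": [0, 0, 0], "angular": [-0.378, -0.269, -0.894], "hand": 8.5}
    - {"delta_pos": [0, 0, 0], "angular": [-0.378, -0.269, -0.894], "hand": 8.5}
    - {"delta_pos": [0, 0, 0], "angular": [-0.378, -0.269, -0.894], "hand": 8.5}
    - {"delta_pos": [0, 0, 0], "angular": [-0.378, -0.269, -0.894], "hand": 8.5}
    - {"delta_pos": [0, 0, 0], "angular": [-0.378, -0.269, -0.894], "hand": 8.5}

```text
time: 4.07
position: [0.5888, 0.0006, 0.2067]
tcp_rot: [-0.253, 0.695, -0.605, -0.294]
force: [0.7, -0.3, -0.1]
width: 0.0852
grip_force: 0.0
```

```bash
python3 - <<'E'
from h import *
s=st(); Rt=rot(s["tcp_rot"]);print(Rt.round(3))
w=camera("wrist");cv2.imwrite("pics/w1.png",w["img"]);print(w["eye"],proj(w,[.5915,-.033,.068]))
for k in("near_end","far_mouth"):print(k,spotter.mark_of("wrist",k))
E
```

```text
{'time': 4.0667, 'position': [0.5888, 0.0006, 0.2067], 'tcp_rot': [-0.2532, 0.6953, -0.605, -0.2941], 'force': [0.7377, -0.3005, -0.1027], 'width': 0.0852, 'grip_force': 0.0, 'joints': [-0.4677, 0.7792, 0.4727, 1.7957, 0.6258, -2.3528]}
[[ 0.095 -0.99  -0.103]
 [-0.692 -0.14   0.708]
 [-0.715  0.004 -0.699]]
[ 0.61487356 -0.18177672  0.27259023] [317.90188599  12.6202563 ]
near_end [{'centre': [13.7, 322.9], 'conf': 0.89}, {'centre': [156.5, 325.8], 'conf': 0.3}]
far_mouth [{'centre': [157.4, 325.7], 'conf': 0.86}]
```

View pics/w1.png

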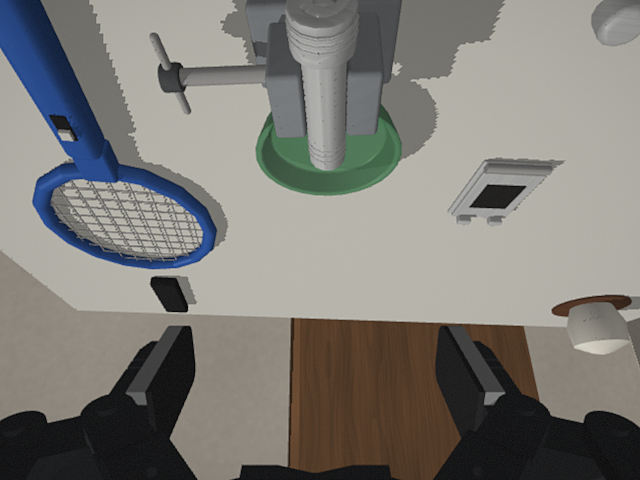

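The wrist picture is upside down: the bezel sits at the top edge (323,14) and the far mouth at (326,157). I'll draw back and down to see the bezel face head-on.

move_arm:
  series:
    - {"delta_pos": [14.2, 0, 0], "angular": [0, 0, 0], "hand": 8.5}
    - {"delta_pos": [14.2, 0, 0], "angular": [0, 0, 0], "hand": 8.5}
    - {"delta_pos": [14.2, 0, 0], "angular": [0, 0, 0], "hand": 8.5}
    - {"delta_pos": [14.2, 0, 0], "angular": [0, 0, 0], "hand": 8.5}
    - {"delta_pos": [14.2, 0, 0], "angular": [0, 0, 0], "hand": 8.5}
    - {"delta_pos": [14.2, 0, 0], "angular": [0, 0, 0], "hand": 8.5}

```text
time: 4.72
position: [0.6017, -0.0977, 0.1061]
tcp_rot: [-0.253, 0.693, -0.608, -0.293]
force: [-0.0, 0.4, 0.7]
width: 0.085
grip_force: 0.0
```

```bash
python3 - <<'E'
from h import *
s=st()
w=camera("wrist");print(w["eye"],proj(w,[.5915,-.033,.068]))
import pickle;pickle.dump(w,open("w2.pkl","wb"))
m=spotter.mark_of("wrist","near_end");print(m)
u,v=proj(w,[.5915,-.033,.068]).astype(int)
u=np.clip(u,60,580);v=np.clip(v,50,430);print(u,v)
cv2.imwrite("pics/w2.png",cv2.resize(w["img"][v-50:v+50,u-60:u+60],(720,600),interpolation=cv2.INTER_CUBIC))
E
```

```text
{'time': 4.7167, 'position': [0.6017, -0.0977, 0.1061], 'tcp_rot': [-0.2527, 0.693, -0.6082, -0.2933], 'force': [-0.0001, 0.3955, 0.7334], 'width': 0.085, 'grip_force': 0.0, 'joints': [-0.5815, 0.9798, 0.6012, 1.7846, 0.5661, -2.4595]}
[ 0.62660845 -0.28003311  0.17238767] [317.10503107 263.20985483]
[{'centre': [265.3, 323.0], 'conf': 0.82}]
317 263
```

View pics/w2.png

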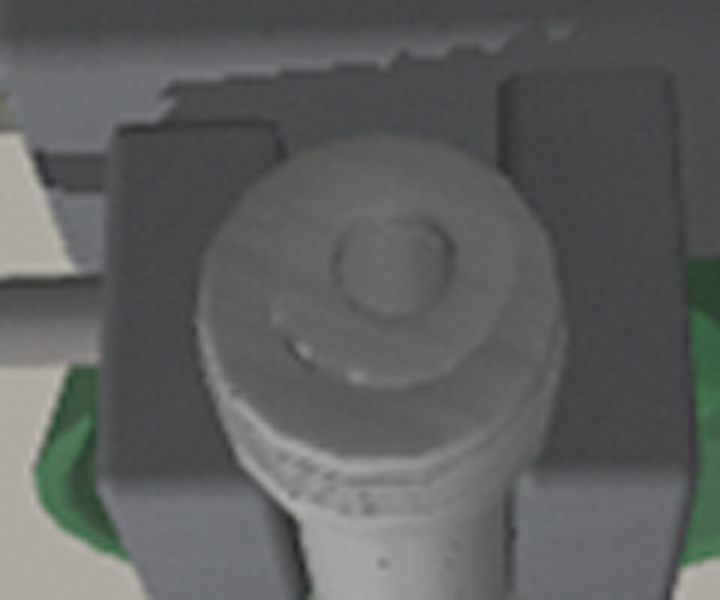

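The crop (upside down, world +x to the left) shows the bezel disc centred at (381,300) and the hole at (394,266). So the hole is about 1.4 mm to the robot's side and 3.8 mm down from the axis.

```bash
python3 - <<'E'
from h import *
import pickle;w=pickle.load(open("w2.pkl","rb"))
C=atz(w,320.5,263,.068);H=atz(w,322.7,257.3,.0642);print("face",C.round(4),"hole",H.round(4))
e=np.array(w["eye"]);print("range",np.linalg.norm(C-e), "expected",.038*427.4/60.3)
# barrel dir from w1
Rt=np.array([[.095,-.99,-.103],[-.692,-.14,.708],[-.715,.004,-.699]])
Rc=Rt@np.array([[0,-.946,-.324],[1,0,0],[0,-.324,.946]])
c1=dict(eye=[.61487,-.18178,.27259],attitude=Rc,intrinsics=w["intrinsics"])
for n,im,c in(("w1",cv2.imread("pics/w1.png"),c1),):
    a=atz(c,322.9,13.7,.068);b=atz(c,325.7,157.2,.068);d=b-a;print(n,a.round(4),b.round(4),np.linalg.norm(d),np.degrees(np.arctan2(d[1],d[0])))
t=camera("top")
a=atz(t,240.8,214.4,.068);b=atz(t,188.7,222.7,.068);d=b-a;print("top",a.round(4),b.round(4),np.linalg.norm(d),np.degrees(np.arctan2(d[1],d[0])))
g=cv2.cvtColor(t["img"],cv2.COLOR_BGR2GRAY);np.set_printoptions(linewidth=250)
def edges(pts_dir,a,b,z,half=.03):
    # lateral gradient edges along the segment a-b at height z
    d=(b-a)/np.linalg.norm(b-a);n=np.array([-d[1],d[0],0]);out=[]
    for f in np.linspace(.0,1,9):
        p=a+(b-a)*f;o=np.arange(-half,half,.0005)
        q=np.array([proj(t,p+n*x+[0,0,0]) for x in o],np.float32)
        v=cv2.remap(g,q[:,0][None],q[:,1][None],cv2.INTER_LINEAR)[0].astype(float)
        out.append(v[::4].astype(int))
    return np.array(out)
print(edges(0,a,b,.068))
s=st();plan([.49,-.40,.15],-109.5)
E
```

```text
face [ 0.5894 -0.0336  0.068 ] hole [ 0.588  -0.034   0.0642]
range 0.2702122545167189 expected 0.26933996683250416
w1 [ 0.5887 -0.0327  0.068 ] [0.5671 0.0892 0.068 ] 0.12383812373025158 100.0392745743803
top [ 0.5848 -0.0299  0.068 ] [0.5674 0.0847 0.068 ] 0.11599202083290874 98.6155362297208
[[158 159 157 156 142 139 144 147 150 155 155 154 153 146 135 128 123 116 107  98  93  88  88 114 147 159 160 159 159 159]
 [ 69  71  58  58  80 118 142 149 154 155 155 150 146 140 134 127 118 110 104  94  87  78  74  71  66  59  53  58  68  58]
 [ 42  43  43  43  45  44  52  82 126 152 161 165 158 149 142 132 122 112 101  91  83  71  65  58  49  47  50  55  59  60]
 [114 111 111 112 111 107  87  80 108 150 160 165 160 149 143 134 122 110  94  70  55  55  57  59  62  64  64  64  66  67]
 [112 111 111 111 111 110  93  82 103 146 156 155 120  74  59  58  59  62  64  63  64  66  67  67  67  67  69  72  70  71]
 [110 111 110 109 109 106  86  66  56  56  60  63  63  64  65  67  67  69  70  70  70  70  71  73  73  74  75  76  76  76]
 [132 130 137 146 141 135 114  83  66  67  68  68  71  71  70  72  72  72  73  74  75  75  75  76  77  78  80  81  81  81]
 [159 158 153 147 143 115 102  98  99  99  87  74  74  74  75  75  75  77  79  78  79  79  82  83  83  83  84  85  86  86]
 [ 73  62  58  62  72  83  87  87  93 115 142 150 153 137  95  82  81  83  84  85  84  85  87  88  88  87  88  90  90  91]]
{'time': 4.8667, 'position': [0.6023, -0.0967, 0.108], 'tcp_rot': [-0.2526, 0.6946, -0.6069, -0.2923], 'force': [0.4227, 0.6118, -0.0576], 'width': 0.085, 'grip_force': 0.0, 'joints': [-0.5793, 0.9773, 0.6026, 1.7858, 0.5659, -2.4608]}
cm [ 17.06  15.26 -23.24] rv [0.1924 0.777  0.4496] rows 7.822011339251101
```

move_arm:
  series:
    - {"delta_pos": [17.1, 15.3, -23.2], "angular": [0.1924, 0.777, 0.4496], "hand": 8.5}
    - {"delta_pos": [17.1, 15.3, -23.2], "angular": [0.1924, 0.777, 0.4496], "hand": 8.5}
    - {"delta_pos": [17.1, 15.3, -23.2], "angular": [0.1924, 0.777, 0.4496], "hand": 8.5}
    - {"delta_pos": [17.1, 15.3, -23.2], "angular": [0.1924, 0.777, 0.4496], "hand": 8.5}
    - {"delta_pos": [17.1, 15.3, -23.2], "angular": [0.1924, 0.777, 0.4496], "hand": 8.5}
    - {"delta_pos": [17.1, 15.3, -23.2], "angular": [0.1924, 0.777, 0.4496], "hand": 8.5}
    - {"delta_pos": [17.1, 15.3, -23.2], "angular": [0.1924, 0.777, 0.4496], "hand": 8.5}
    - {"delta_pos": [17.1, 15.3, -23.2], "angular": [0.1924, 0.777, 0.4496], "hand": 8.5}

```text
time: 5.53
position: [0.4896, -0.4004, 0.1514]
tcp_rot: [-0.001, -0.577, 0.817, -0.003]
force: [0.8, 0.6, 0.6]
width: 0.0851
grip_force: 0.0
```

```bash
python3 - <<'E'
from h import *
s=st()
w=camera("wrist");cv2.imwrite("pics/w3.png",w["img"])
im=w["img"];hsv=cv2.cvtColor(im,cv2.COLOR_BGR2HSV)
m=((hsv[...,1]>110)&(hsv[...,0]<22)&(hsv[...,2]>30)).astype(np.uint8)
n,l,stt,cen=cv2.connectedComponentsWithStats(m)
for i in range(1,n):
    if stt[i,4]>150: print(stt[i],cen[i])
for k in("stick","stick_shoulder"):print(k,[(x["conf"],x["centre"],atz(w,x["centre"][1],x["centre"][0],0 if k=="stick" else .022).round(4)) for x in spotter.mark_of("wrist",k)])
E
```

```text
{'time': 5.5333, 'position': [0.4896, -0.4004, 0.1514], 'tcp_rot': [-0.001, -0.577, 0.8167, -0.0032], 'force': [0.8335, 0.6245, 0.6039], 'width': 0.0851, 'grip_force': 0.0, 'joints': [-0.7841, 0.5048, 0.1632, 1.2232, -0.003, -2.0143]}
[ 311  198   31   94 2623] [325.39954251 242.46054136]
stick [(0.96, [230.7, 328.8], array([ 0.4859, -0.3774,  0.    ])), (0.74, [46.6, 587.8], array([ 0.2692, -0.4451,  0.    ]))]
stick_shoulder [(0.69, [279.5, 322.7], array([ 0.5018, -0.3477,  0.022 ])), (0.67, [93.7, 589.1], array([ 0.2853, -0.4173,  0.022 ]))]
```

View pics/w3.png

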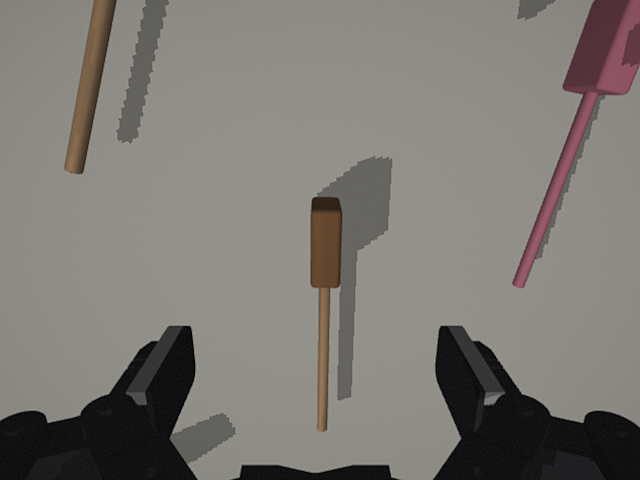

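The wrist picture shows the small stick's handle top centred at about (325.5,248) with its tip at (321.5,430), aligned between the fingers. The large brown and pink look-alikes are well clear of it.

```bash
python3 - <<'E'
from h import *
w=camera("wrist")
P=atz(w,325.8,248,.044);T=atz(w,322.,431,.022);S=atz(w,324.3,288,.03);d=T-P
print(P.round(4),T.round(4),np.linalg.norm(d[:2]),np.degrees(np.arctan2(d[1],d[0])), np.degrees(np.arctan2(*(T-S)[1::-1])))
y=np.degrees(np.arctan2(d[1],d[0]));u=d[:2]/np.linalg.norm(d[:2]);o=T[:2]-.176*u;print("origin",o)
plan([o[0],o[1],.005],y-180)
E
```

```text
[ 0.4882 -0.38    0.044 ] [ 0.5504 -0.2094  0.022 ] 0.1815642555714951 69.95824463525516 70.05063989852968
origin [ 0.49011484 -0.37474748]
cm [-2.42  0.78 14.38] rv [0.0004 0.0008 0.009 ] rows 3.5011169363410746
```

move_arm:
  series:
    - {"delta_pos": [-2.2, 0.8, 4], "angular": [0, 0, 0.009], "hand": 8.5}
    - {"delta_pos": [-2.2, 0.8, 8], "angular": [0, 0, 0.009], "hand": 8.5}
    - {"delta_pos": [-2.2, 0.8, 11], "angular": [0, 0, 0.009], "hand": 8.5}
    - {"delta_pos": [-2.2, 0.8, 13], "angular": [0, 0, 0.009], "hand": 8.5}
    - {"delta_pos": [-2.2, 0.8, 14.3], "angular": [0, 0, 0.009], "hand": 6}
    - {"delta_pos": [-2.2, 0.8, 14.3], "angular": [0, 0, 0.009], "hand": 3}
    - {"delta_pos": [-2.2, 0.8, 14.3], "angular": [0, 0, 0.009], "hand": 1.5}
    - {"delta_pos": [-2.2, 0.8, 14.3], "angular": [0, 0, 0.009], "hand": 1.5}
  newtons: 80

```text
time: 6.4
position: [0.4895, -0.3773, 0.0049]
tcp_rot: [-0.0, -0.574, 0.819, 0.001]
force: [0.7, 0.5, 0.7]
width: 0.0385
grip_force: 0.0
```

move_arm:
  series:
    - {"delta_pos": [0, 0, 0], "angular": [0, 0, 0], "hand": 0.5}
    - {"delta_pos": [0, 0, 0], "angular": [0, 0, 0], "hand": 0.5}
    - {"delta_pos": [0, 0, 0], "angular": [0, 0, 0], "hand": 0.5}
    - {"delta_pos": [0, 0, 0], "angular": [0, 0, 0], "hand": 0.5}
  newtons: 80

```text
time: 6.73
position: [0.49, -0.3783, 0.0058]
tcp_rot: [0.0, -0.573, 0.819, -0.0]
force: [0.6, 1.0, 6.4]
width: 0.0178
grip_force: 78.2
```

```bash
python3 - <<'E'
from h import *
s=st();w=camera("wrist")
hsv=cv2.cvtColor(w["img"],cv2.COLOR_BGR2HSV);m=((hsv[...,1]>90)&(hsv[...,0]<22)&(hsv[...,2]>30)).astype(np.uint8)
n,l,q,c=cv2.connectedComponentsWithStats(m);print([q[i] for i in range(1,n) if q[i,4]>100])
cv2.imwrite("pics/w4.png",w["img"])
print(rot(s["tcp_rot"]).round(4))
E
```

```text
{'time': 6.7333, 'position': [0.49, -0.3783, 0.0058], 'tcp_rot': [0.0003, -0.5733, 0.8193, -0.0003], 'force': [0.5955, 1.0427, 6.3597], 'width': 0.0178, 'grip_force': 78.242, 'joints': [-0.7602, 0.579, -0.1064, 0.8847, 0.0004, -1.9813]}
[array([  285,   223,    61,   250, 10454], dtype=int32)]
[[-3.427e-01 -9.395e-01  7.000e-04]
 [-9.395e-01  3.427e-01 -1.000e-04]
 [-2.000e-04 -7.000e-04 -1.000e+00]]
```

```bash
python3 - <<'E'
from h import *
plan([.56,-.31,.09],-80.3); plan([.623,-.239,.06],-80.3)
c=camera("top");print("yellow handle",atz(c,320,170,.0).round(3))
E
```

```text
cm [-8.82 -4.24 -8.42] rv [-0.0008 -0.     -0.5191] rows 3.0959802464593875
cm [-17.65  -7.73  -5.41] rv [-0.0008 -0.     -0.5191] rows 4.799421118899555
yellow handle [ 0.7   -0.205  0.   ]
```

move_arm:
  series:
    - {"delta_pos": [0, 0, -3], "angular": [0, 0, 0], "hand": 0.5}
    - {"delta_pos": [-3, -1.5, -6], "angular": [0, 0, -0.1], "hand": 0.5}
    - {"delta_pos": [-6, -3, -7], "angular": [0, 0, -0.2], "hand": 0.5}
    - {"delta_pos": [-9.5, -4.2, -7], "angular": [0, 0, -0.3], "hand": 0.5}
    - {"delta_pos": [-13, -5.8, -6.5], "angular": [0, 0, -0.42], "hand": 0.5}
    - {"delta_pos": [-16, -7.2, -6], "angular": [0, 0, -0.519], "hand": 0.5}
    - {"delta_pos": [-17.2, -7.7, -5.4], "angular": [0, 0, -0.519], "hand": 0.5}
    - {"delta_pos": [-17.2, -7.7, -5.4], "angular": [0, 0, -0.519], "hand": 0.5}

```text
time: 7.5
position: [0.6211, -0.2392, 0.0563]
tcp_rot: [-0.0, 0.765, -0.644, -0.002]
force: [-1.1, -1.0, -1.7]
width: 0.0179
grip_force: 78.4
```

```bash
python3 - <<'E'
from h import *
s=st();import pickle
t=camera("top");sc=camera("scene");w=camera("wrist");pickle.dump((t,sc,w),open("p5.pkl","wb"))
X=-rot(s["tcp_rot"])[:,0];tip=np.array(s["position"])+.178*X+[0,0,.0162];print("tip fk",tip.round(4),"dir",np.degrees(np.arctan2(X[1],X[0])))
for n,c in(("top",t),("scene",sc)):
    print(n,[(round(m["conf"],2),m["centre"],atz(c,m["centre"][1],m["centre"][0],tip[2]).round(4)) for m in spotter.mark_of(n,"stick_tip")], proj(c,tip), proj(c,[.588,-.034,.0642]))
a=cv2.resize(t["img"][170:260,180:320],(800,514),interpolation=cv2.INTER_CUBIC)
cv2.imwrite("pics/p5.png",a)
E
```

```text
{'time': 7.5, 'position': [0.6211, -0.2392, 0.0563], 'tcp_rot': [-0.0, 0.7654, -0.6436, -0.0023], 'force': [-1.1336, -1.0424, -1.6841], 'width': 0.0179, 'grip_force': 78.4488, 'joints': [-0.4635, 0.6306, 0.1271, 1.0718, 0.0012, -2.2068]}
tip fk [ 0.5905 -0.0638  0.0732] dir 99.88325413336004
top [(0.69, [314.5, 362.8], array([ 0.364 , -0.2949,  0.0732])), (0.64, [59.7, 302.7], array([ 0.9387, -0.1683,  0.0732])), (0.61, [191.5, 445.3], array([ 0.6306, -0.4814,  0.0732]))] [255.83451395 211.31463231] [242.9350589  213.23662325]
scene [(0.98, [381.6, 221.8], array([ 0.9839, -0.1431,  0.0732])), (0.76, [223.2, 332.1], array([ 0.4093, -0.2577,  0.0732])), (0.6, [247.6, 219.7], array([ 0.6714, -0.4498,  0.0732]))] [355.60223577 286.27614492] [366.2438516  293.03966436]
```

View pics/p5.png

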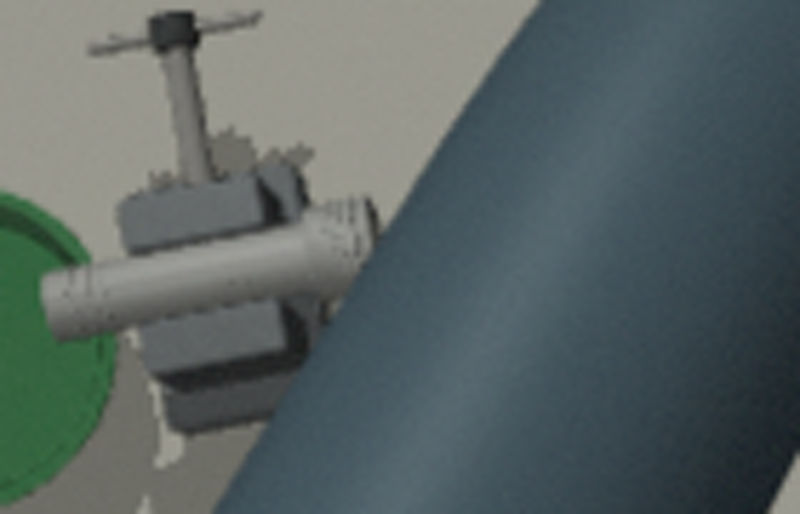

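```bash
cat >> h.py <<'E'
def avg(n=6):
    P=[];Q=[];F=[]
    for i in range(n):
        s=sensors.get_state();P.append(s["position"]);Q.append(rot(s["tcp_rot"]));F.append(s["force"]);c=camera("scene")
    P=np.array(P);M=R.from_matrix(Q).mean().as_matrix()
    print("avg",P.mean(0).round(5),"std",P.std(0).round(5),"F",np.mean(F,0).round(2),"yaw",np.degrees(np.arctan2(-M[1,0],-M[0,0])).round(2),"t",s["time"]);print(M.round(4))
    return P.mean(0),M,c
E
python3 - <<'E'
from h import *
p,M,c=avg(8)
X=-M[:,0];tip=p+.178*X+[0,0,.0162];print("tip",tip.round(4),proj(c,tip))
cv2.imwrite("pics/s6.png",cv2.resize(c["img"][255:345,290:430],(798,513),interpolation=cv2.INTER_CUBIC))
# wrist rod line in saved grasp image & current
E
```

```text
avg [ 0.61918 -0.24341  0.05789] std [0.00022 0.00039 0.0001 ] F [ 0.02  0.04 -0.49] yaw 99.58 t 8.1
[[ 0.1665 -0.986  -0.0026]
 [-0.986  -0.1665  0.0016]
 [-0.002   0.0023 -1.    ]]
tip [ 0.5896 -0.0679  0.0744] [354.43886467 285.04888352]
```

View pics/s6.png

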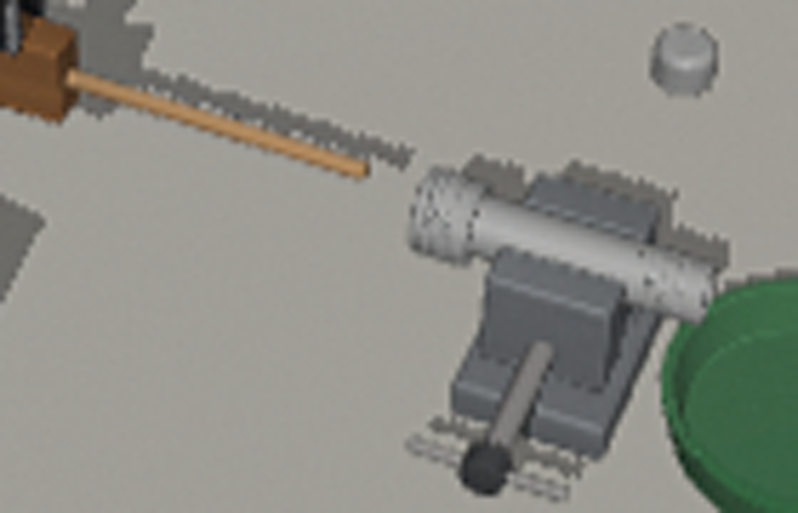

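The scene crop shows the tip at raw (354.4,285.0), exactly where the kinematics put it. The barrel mouth is ahead of it and clear.

move_arm:
  series:
    - {"delta_pos": [-1.0, -0.4, 0.5], "angular": [0, 0, 0], "hand": 0.5}
    - {"delta_pos": [-2.0, -0.4, 1.03], "angular": [0, 0, 0], "hand": 0.5}
    - {"delta_pos": [-2.5, -0.4, 1.03], "angular": [0, 0, 0], "hand": 0.5}
    - {"delta_pos": [-2.5, -0.4, 1.03], "angular": [0, 0, 0], "hand": 0.5}

```text
time: 8.48
position: [0.6187, -0.2148, 0.0466]
tcp_rot: [0.0, 0.765, -0.644, -0.003]
force: [-0.6, 0.3, -0.6]
width: 0.0179
grip_force: 78.6
```

```bash
cat >> h.py <<'E'
H=np.array([.588,-.034,.0642]);D=np.array([np.cos(np.radians(99.7)),np.sin(np.radians(99.7)),0])
def rep(n=4):
    p,M,c=avg(n);tip=p-.178*M[:,0]+[0,0,.0162];e=tip-H
    print("tip",tip.round(4),"along",(e@D*1e3).round(1),"left(+)/robot side",(e@np.cross([0,0,1],D)*1e3).round(1),"up",(e[2]*1e3).round(1),"proj",proj(c,tip));return c,M
E
python3 -c "
from h import *
rep()"
```

```text
avg [ 0.61929 -0.21607  0.04715] std [0.0004  0.00083 0.00038] F [ 0.12 -0.02 -0.23] yaw 99.75 t 8.6333
[[ 0.1693 -0.9856 -0.0034]
 [-0.9856 -0.1693  0.0021]
 [-0.0027  0.003  -1.    ]]
tip [ 0.5892 -0.0406  0.0638] along -6.7 left(+)/robot side -0.0 up -0.4 proj [363.70356841 292.34873241]
```

move_arm:
  series:
    - {"delta_pos": [-0.2, 0, 0], "angular": [0, 0, 0], "hand": 0.5}
    - {"delta_pos": [-0.4, 0, 0], "angular": [0, 0, 0], "hand": 0.5}
    - {"delta_pos": [-0.5, 0, 0], "angular": [0, 0, 0], "hand": 0.5}
    - {"delta_pos": [-0.6, 0, 0], "angular": [0, 0, 0], "hand": 0.5}
    - {"delta_pos": [-0.7, 0, 0], "angular": [0, 0, 0], "hand": 0.5}
    - {"delta_pos": [-0.75, 0, 0], "angular": [0, 0, 0], "hand": 0.5}
    - {"delta_pos": [-0.75, 0, 0], "angular": [0, 0, 0], "hand": 0.5}

```text
time: 9.27
position: [0.6181, -0.2094, 0.0473]
tcp_rot: [0.0, 0.764, -0.645, -0.002]
force: [-0.4, -0.8, -0.9]
width: 0.0181
grip_force: 78.6
```

```bash
python3 -c "
from h import *
rep()"
```

```text
avg [ 0.61814 -0.20955  0.0473 ] std [2.e-05 7.e-05 1.e-05] F [ 0.01  0.02 -0.64] yaw 99.69 t 9.4167
[[ 0.1683 -0.9857 -0.0029]
 [-0.9857 -0.1683  0.0019]
 [-0.0023  0.0025 -1.    ]]
tip [ 0.5882 -0.0341  0.0639] along -0.1 left(+)/robot side -0.2 up -0.3 proj [366.16968631 293.1508982 ]
```

move_arm:
  series:
    - {"delta_pos": [-0.05, 0, 0], "angular": [0, 0, 0], "hand": 0.5}
    - {"delta_pos": [-0.1, 0, 0], "angular": [0, 0, 0], "hand": 0.5}
    - {"delta_pos": [-0.15, 0, 0], "angular": [0, 0, 0], "hand": 0.5}
    - {"delta_pos": [-0.2, 0, 0], "angular": [0, 0, 0], "hand": 0.5}
    - {"delta_pos": [-0.25, 0, 0], "angular": [0, 0, 0], "hand": 0.5}
    - {"delta_pos": [-0.3, 0, 0], "angular": [0, 0, 0], "hand": 0.5}

```text
time: 9.97
position: [0.6177, -0.2066, 0.0473]
tcp_rot: [0.0, 0.764, -0.645, -0.002]
force: [-0.5, -0.5, -1.0]
width: 0.0182
grip_force: 78.6
```

move_arm:
  series:
    - {"delta_pos": [-0.05, 0, 0], "angular": [0, 0, 0], "hand": 0.5}
    - {"delta_pos": [-0.1, 0, 0], "angular": [0, 0, 0], "hand": 0.5}
    - {"delta_pos": [-0.15, 0, 0], "angular": [0, 0, 0], "hand": 0.5}
    - {"delta_pos": [-0.2, 0, 0], "angular": [0, 0, 0], "hand": 0.5}
    - {"delta_pos": [-0.2, 0, 0], "angular": [0, 0, 0], "hand": 0.5}

```text
time: 10.38
position: [0.6173, -0.2045, 0.0473]
tcp_rot: [0.0, 0.764, -0.645, -0.002]
force: [0.5, 0.2, 0.7]
width: 0.0181
grip_force: 78.6
```

move_arm:
  series:
    - {"delta_pos": [-0.1, 0, 0], "angular": [0, 0, 0], "hand": 0.5}
    - {"delta_pos": [-0.2, 0, 0], "angular": [0, 0, 0], "hand": 0.5}
    - {"delta_pos": [-0.3, 0, 0], "angular": [0, 0, 0], "hand": 0.5}
    - {"delta_pos": [-0.4, 0, 0], "angular": [0, 0, 0], "hand": 0.5}
    - {"delta_pos": [-0.5, 0, 0], "angular": [0, 0, 0], "hand": 0.5}
    - {"delta_pos": [-0.6, 0, 0], "angular": [0, 0, 0], "hand": 0.5}
    - {"delta_pos": [-0.7, 0, 0], "angular": [0, 0, 0], "hand": 0.5}

```text
time: 10.97
position: [0.6161, -0.1976, 0.0473]
tcp_rot: [0.0, 0.764, -0.645, -0.002]
force: [0.2, 0.2, -1.0]
width: 0.0178
grip_force: 78.6
```

```bash
python3 -c "
from h import *
rep()"
```

```text
avg [ 0.6161  -0.19756  0.04733] std [2.e-05 8.e-05 1.e-05] F [-0.17  0.21 -1.2 ] yaw 99.69 t 11.1167
[[ 0.1684 -0.9857 -0.0029]
 [-0.9857 -0.1684  0.002 ]
 [-0.0024  0.0025 -1.    ]]
tip [ 0.5861 -0.0221  0.064 ] along 12.0 left(+)/robot side -0.2 up -0.2 proj [370.76516122 294.5904419 ]
```

move_arm:
  series:
    - {"delta_pos": [-0.2, 0, 0], "angular": [0, 0, 0], "hand": 0.5}
    - {"delta_pos": [-0.4, 0, 0], "angular": [0, 0, 0], "hand": 0.5}
    - {"delta_pos": [-0.6, 0, 0], "angular": [0, 0, 0], "hand": 0.5}
    - {"delta_pos": [-0.8, 0, 0], "angular": [0, 0, 0], "hand": 0.5}
    - {"delta_pos": [-1.0, 0, 0], "angular": [0, 0, 0], "hand": 0.5}
    - {"delta_pos": [-1.2, 0, 0], "angular": [0, 0, 0], "hand": 0.5}
    - {"delta_pos": [-1.4, 0, 0], "angular": [0, 0, 0], "hand": 0.5}
    - {"delta_pos": [-1.6, 0, 0], "angular": [0, 0, 0], "hand": 0.5}

```text
time: 11.83
position: [0.6134, -0.1817, 0.0474]
tcp_rot: [0.0, 0.764, -0.645, -0.002]
force: [0.3, -0.3, -0.3]
width: 0.0182
grip_force: 78.6
```

move_arm:
  series:
    - {"delta_pos": [-0.2, 0, 0], "angular": [0, 0, 0], "hand": 0.5}
    - {"delta_pos": [-0.4, 0, 0], "angular": [0, 0, 0], "hand": 0.5}
    - {"delta_pos": [-0.6, 0, 0], "angular": [0, 0, 0], "hand": 0.5}
    - {"delta_pos": [-0.8, 0, 0], "angular": [0, 0, 0], "hand": 0.5}
    - {"delta_pos": [-1.0, 0, 0], "angular": [0, 0, 0], "hand": 0.5}
    - {"delta_pos": [-1.2, 0, 0], "angular": [0, 0, 0], "hand": 0.5}
    - {"delta_pos": [-1.4, 0, 0], "angular": [0, 0, 0], "hand": 0.5}
    - {"delta_pos": [-1.6, 0, 0], "angular": [0, 0, 0], "hand": 0.5}

```text
time: 12.5
position: [0.6113, -0.168, 0.0479]
tcp_rot: [0.001, 0.764, -0.645, -0.0]
force: [2.1, -8.4, -0.2]
width: 0.0182
grip_force: 78.8
```

move_arm:
  series:
    - {"delta_pos": [-0.2, 0, 0], "angular": [0, 0, 0], "hand": 0.5}
    - {"delta_pos": [-0.4, 0, 0], "angular": [0, 0, 0], "hand": 0.5}
    - {"delta_pos": [-0.6, 0, 0], "angular": [0, 0, 0], "hand": 0.5}
    - {"delta_pos": [-0.8, 0, 0], "angular": [0, 0, 0], "hand": 0.5}
    - {"delta_pos": [-1.0, 0, 0], "angular": [0, 0, 0], "hand": 0.5}
    - {"delta_pos": [-1.2, 0, 0], "angular": [0, 0, 0], "hand": 0.5}
    - {"delta_pos": [-1.4, 0, 0], "angular": [0, 0, 0], "hand": 0.5}
    - {"delta_pos": [-1.6, 0, 0], "angular": [0, 0, 0], "hand": 0.5}

```text
time: 13.17
position: [0.6103, -0.156, 0.0493]
tcp_rot: [0.003, 0.764, -0.646, 0.003]
force: [0.8, -11.7, 1.1]
width: 0.0181
grip_force: 78.9
```

```bash
python3 - <<'E'
from h import *
rep()
w=camera("wrist");cv2.imwrite("pics/w9.png",w["img"])
E
```

```text
avg [ 0.61026 -0.15559  0.04922] std [4.0e-05 2.3e-04 3.0e-05] F [  1.33 -10.9    0.9 ] yaw 99.56 t 13.3167
[[ 1.662e-01 -9.861e-01  1.200e-03]
 [-9.861e-01 -1.662e-01 -8.000e-03]
 [ 8.000e-03  1.000e-04 -1.000e+00]]
tip [0.5807 0.0199 0.064 ] along 54.4 left(+)/robot side -1.9 up -0.2 proj [386.74559725 300.19243258]
```

move_arm:
  series:
    - {"delta_pos": [-0.25, 0.1, 0.1], "angular": [0, 0, 0], "hand": 0.5}
    - {"delta_pos": [-0.5, 0.1, 0.1], "angular": [0, 0, 0], "hand": 0.5}
    - {"delta_pos": [-0.75, 0.1, 0.1], "angular": [0, 0, 0], "hand": 0.5}
    - {"delta_pos": [-1.0, 0.1, 0.1], "angular": [0, 0, 0], "hand": 0.5}
    - {"delta_pos": [-1.25, 0.1, 0.1], "angular": [0, 0, 0], "hand": 0.5}
    - {"delta_pos": [-1.5, 0.1, 0.1], "angular": [0, 0, 0], "hand": 0.5}
    - {"delta_pos": [-1.75, 0.1, 0.1], "angular": [0, 0, 0], "hand": 0.5}
    - {"delta_pos": [-2.0, 0.1, 0.1], "angular": [0, 0, 0], "hand": 0.5}

```text
time: 14.08
position: [0.6061, -0.1363, 0.0483]
tcp_rot: [0.003, 0.763, -0.646, 0.003]
force: [0.9, -12.0, 0.1]
width: 0.0178
grip_force: 78.9
```

move_arm:
  series:
    - {"delta_pos": [-0.25, 0, 0], "angular": [0, 0, 0], "hand": 0.5}
    - {"delta_pos": [-0.5, 0, 0], "angular": [0, 0, 0], "hand": 0.5}
    - {"delta_pos": [-0.75, 0, 0], "angular": [0, 0, 0], "hand": 0.5}
    - {"delta_pos": [-1.0, 0, 0], "angular": [0, 0, 0], "hand": 0.5}
    - {"delta_pos": [-1.25, 0, 0], "angular": [0, 0, 0], "hand": 0.5}
    - {"delta_pos": [-1.5, 0, 0], "angular": [0, 0, 0], "hand": 0.5}
    - {"delta_pos": [-1.75, 0, 0], "angular": [0, 0, 0], "hand": 0.5}
    - {"delta_pos": [-2.0, 0, 0], "angular": [0, 0, 0], "hand": 0.5}

```text
time: 14.75
position: [0.6026, -0.1164, 0.0482]
tcp_rot: [0.003, 0.764, -0.646, 0.003]
force: [2.3, -11.8, 1.5]
width: 0.0184
grip_force: 78.9
```

```bash
python3 - <<'E'
from h import *
rep(3)
w=camera("wrist");cv2.imwrite("pics/w9.png",w["img"])
E
```

```text
avg [ 0.60246 -0.11594  0.04817] std [8.0e-05 3.4e-04 5.0e-05] F [  1.75 -10.52   0.75] yaw 99.57 t 14.85
[[ 1.662e-01 -9.861e-01  1.000e-03]
 [-9.861e-01 -1.662e-01 -7.400e-03]
 [ 7.500e-03  2.000e-04 -1.000e+00]]
tip [0.5729 0.0596 0.063 ] along 94.8 left(+)/robot side -0.9 up -1.2 proj [402.67106777 305.21318928]
```

View pics/w9.png

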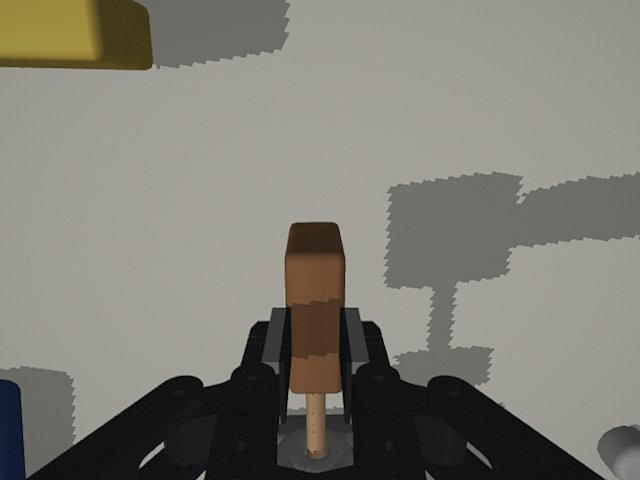

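The wrist picture shows the handle square in the fingers and the rod entering the bezel hole at (316,455). I'll carry on pushing.

move_arm:
  series:
    - {"delta_pos": [-0.2, 0, 0], "angular": [0, 0, 0], "hand": 0.5}
    - {"delta_pos": [-0.4, 0, 0], "angular": [0, 0, 0], "hand": 0.5}
    - {"delta_pos": [-0.6, 0, 0], "angular": [0, 0, 0], "hand": 0.5}
    - {"delta_pos": [-0.8, 0, 0], "angular": [0, 0, 0], "hand": 0.5}
    - {"delta_pos": [-1.0, 0, 0], "angular": [0, 0, 0], "hand": 0.5}
    - {"delta_pos": [-1.2, 0, 0], "angular": [0, 0, 0], "hand": 0.5}
    - {"delta_pos": [-1.4, 0, 0], "angular": [0, 0, 0], "hand": 0.5}
    - {"delta_pos": [-1.6, 0, 0], "angular": [0, 0, 0], "hand": 0.5}

```text
time: 15.62
position: [0.5981, -0.0958, 0.047]
tcp_rot: [0.0, 0.764, -0.645, -0.001]
force: [0.2, 0.1, -0.9]
width: 0.018
grip_force: 78.6
```

move_arm:
  series:
    - {"delta_pos": [-0.1, 0, 0], "angular": [0, 0, 0], "hand": 0.5}
    - {"delta_pos": [-0.2, 0, 0], "angular": [0, 0, 0], "hand": 0.5}
    - {"delta_pos": [-0.3, 0, 0], "angular": [0, 0, 0], "hand": 0.5}
    - {"delta_pos": [-0.4, 0, 0], "angular": [0, 0, 0], "hand": 0.5}
    - {"delta_pos": [-0.5, 0, 0], "angular": [0, 0, 0], "hand": 0.5}
    - {"delta_pos": [-0.6, 0, 0], "angular": [0, 0, 0], "hand": 0.5}
    - {"delta_pos": [-0.7, 0, 0], "angular": [0, 0, 0], "hand": 0.5}
    - {"delta_pos": [-0.8, 0, 0], "angular": [0, 0, 0], "hand": 0.5}

```text
time: 16.28
position: [0.5962, -0.0874, 0.0465]
tcp_rot: [0.0, 0.764, -0.645, -0.002]
force: [0.5, 0.1, -1.1]
width: 0.0183
grip_force: 78.6
```

```bash
python3 - <<'E'
from h import *
rep(3)
E
```

```text
avg [ 0.59618 -0.08726  0.04655] std [2.e-05 8.e-05 1.e-05] F [ 0.02  0.01 -0.59] yaw 99.69 t 16.3833
[[ 0.1684 -0.9857 -0.003 ]
 [-0.9857 -0.1684  0.0021]
 [-0.0026  0.0026 -1.    ]]
tip [0.5662 0.0882 0.0632] along 124.1 left(+)/robot side 0.9 up -1.0 proj [414.59890461 308.38938801]
```

move_arm:
  series:
    - {"delta_pos": [-0.2, -0.05, -0.1], "angular": [0, 0, 0], "hand": 0.5}
    - {"delta_pos": [-0.4, -0.05, -0.1], "angular": [0, 0, 0], "hand": 0.5}
    - {"delta_pos": [-0.6, -0.05, -0.1], "angular": [0, 0, 0], "hand": 0.5}
    - {"delta_pos": [-0.8, -0.05, -0.1], "angular": [0, 0, 0], "hand": 0.5}
    - {"delta_pos": [-1.0, -0.05, -0.1], "angular": [0, 0, 0], "hand": 0.5}
    - {"delta_pos": [-1.2, -0.05, -0.1], "angular": [0, 0, 0], "hand": 0.5}
    - {"delta_pos": [-1.4, -0.05, -0.1], "angular": [0, 0, 0], "hand": 0.5}
    - {"delta_pos": [-1.6, -0.05, -0.1], "angular": [0, 0, 0], "hand": 0.5}

```text
time: 17.1
position: [0.5941, -0.0714, 0.0476]
tcp_rot: [0.0, 0.764, -0.645, -0.002]
force: [0.5, -0.3, -0.4]
width: 0.018
grip_force: 78.6
```

move_arm:
  series:
    - {"delta_pos": [-0.1, 0, 0], "angular": [0, 0, 0], "hand": 0.5}
    - {"delta_pos": [-0.2, 0, 0], "angular": [0, 0, 0], "hand": 0.5}
    - {"delta_pos": [-0.3, 0, 0], "angular": [0, 0, 0], "hand": 0.5}
    - {"delta_pos": [-0.4, 0, 0], "angular": [0, 0, 0], "hand": 0.5}
    - {"delta_pos": [-0.5, 0, 0], "angular": [0, 0, 0], "hand": 0.5}
    - {"delta_pos": [-0.6, 0, 0], "angular": [0, 0, 0], "hand": 0.5}

```text
time: 17.6
position: [0.594, -0.0699, 0.0484]
tcp_rot: [0.003, 0.764, -0.646, 0.001]
force: [-0.2, -12.6, 0.0]
width: 0.018
grip_force: 78.7
```

```bash
python3 - <<'E'
from h import *
c,M=rep(2)
for k in("cell","ashtray"):print(k,[(m["conf"],m["centre"],atz(c,m["centre"][1],m["centre"][0],.008).round(3)) for m in spotter.mark_of("scene",k)])
E
```

```text
avg [ 0.59399 -0.06987  0.04835] std [0.e+00 2.e-05 1.e-05] F [ -0.05 -12.01  -0.42] yaw 99.58 t 17.65
[[ 0.1665 -0.986  -0.0015]
 [-0.986  -0.1665 -0.0064]
 [ 0.006   0.0025 -1.    ]]
tip [0.5644 0.1056 0.0635] along 141.6 left(+)/robot side -0.2 up -0.7 proj [421.5433168  310.86747454]
cell [(0.61, [318.9, 415.0], array([0.548, 0.086, 0.008]))]
ashtray [(0.82, [331.8, 433.6], array([0.56 , 0.143, 0.008]))]
```

```bash
python3 - <<'E'
from h import *
c=camera("scene");cv2.imwrite("pics/s10.png",cv2.resize(c["img"][260:370,330:480],(798,585),interpolation=cv2.INTER_CUBIC))
for z in(.017,.03,.06):print(z,atz(c,415,318.9,z).round(3))
print([(m["conf"],m["rect"]) for m in spotter.find_in("scene","cell")])
E
```

```text
0.017 [0.556 0.089 0.017]
0.03 [0.567 0.094 0.03 ]
0.06 [0.593 0.103 0.06 ]
[]
```

View pics/s10.png

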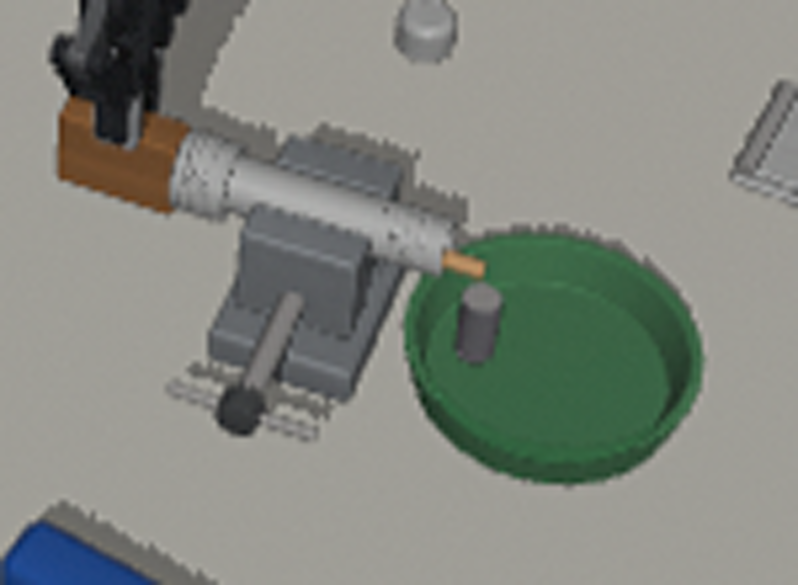

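The picture shows the handle's face against the bezel at crop (178,165) and the rod tip out of the far end at (485,265). The cell stands upright in the ashtray at (480,325), so its centre is about 25 mm up. I'll draw the stick out now.

move_arm:
  series:
    - {"delta_pos": [0.7, 0, 0], "angular": [0, 0, 0], "hand": 0.5}
    - {"delta_pos": [1.6, 0, 0], "angular": [0, 0, 0], "hand": 0.5}
    - {"delta_pos": [2.6, 0, 0], "angular": [0, 0, 0], "hand": 0.5}
    - {"delta_pos": [3.6, 0, 0], "angular": [0, 0, 0], "hand": 0.5}
    - {"delta_pos": [4.6, 0, 0], "angular": [0, 0, 0], "hand": 0.5}
    - {"delta_pos": [5.6, 0, 0], "angular": [0, 0, 0], "hand": 0.5}
    - {"delta_pos": [6.6, 0, 0], "angular": [0, 0, 0], "hand": 0.5}
    - {"delta_pos": [7.6, 0, 0], "angular": [0, 0, 0], "hand": 0.5}

```text
time: 18.57
position: [0.606, -0.1418, 0.0474]
tcp_rot: [0.0, 0.764, -0.645, -0.002]
force: [-0.4, -0.5, -1.1]
width: 0.0179
grip_force: 78.6
```

move_arm:
  series:
    - {"delta_pos": [1, 0, 0], "angular": [0, 0, 0], "hand": 0.5}
    - {"delta_pos": [2, 0, 0], "angular": [0, 0, 0], "hand": 0.5}
    - {"delta_pos": [3, 0, 0], "angular": [0, 0, 0], "hand": 0.5}
    - {"delta_pos": [4, 0, 0], "angular": [0, 0, 0], "hand": 0.5}
    - {"delta_pos": [5, 0, 0], "angular": [0, 0, 0], "hand": 0.5}
    - {"delta_pos": [6, 0, 0], "angular": [0, 0, 0], "hand": 0.5}
    - {"delta_pos": [7, 0, 0], "angular": [0, 0, 0], "hand": 0.5}
    - {"delta_pos": [8, 0, 0], "angular": [0, 0, 0], "hand": 0.5}

```text
time: 19.23
position: [0.6195, -0.2205, 0.0473]
tcp_rot: [0.0, 0.764, -0.645, -0.002]
force: [0.1, -0.2, -0.7]
width: 0.0178
grip_force: 78.7
```

move_arm:
  series:
    - {"delta_pos": [1, 0, 0], "angular": [0, 0, 0], "hand": 0.5}
    - {"delta_pos": [2.5, 0, 0], "angular": [0, 0, 0], "hand": 0.5}
    - {"delta_pos": [4, 0, 0], "angular": [0, 0, 0], "hand": 0.5}
    - {"delta_pos": [5, 0, 0], "angular": [0, 0, 0], "hand": 0.5}
    - {"delta_pos": [5, 0, 0], "angular": [0, 0, 0], "hand": 0.5}
    - {"delta_pos": [5, 0, 0], "angular": [0, 0, 0], "hand": 0.5}

```text
time: 19.73
position: [0.6278, -0.2692, 0.047]
tcp_rot: [-0.0, 0.764, -0.645, -0.002]
force: [-0.8, -1.0, -0.2]
width: 0.0179
grip_force: 78.7
```

```bash
python3 - <<'E'
from h import *
rep(3); plan([.57,-.34,.012],-80.3)
E
```

```text
avg [ 0.62763 -0.26856  0.04699] std [9.0e-05 4.8e-04 2.0e-05] F [-0.16 -0.49 -0.64] yaw 99.68 t 19.8333
[[ 0.1681 -0.9858 -0.0031]
 [-0.9858 -0.1681  0.0026]
 [-0.0031  0.0026 -1.    ]]
tip [ 0.5977 -0.0931  0.0637] along -59.9 left(+)/robot side 0.4 up -0.5 proj [344.11578361 286.03307845]
cm [6.15 6.89 3.51] rv [0.0028 0.0031 0.0006] rows 2.3678356570498895
```

move_arm:
  series:
    - {"delta_pos": [2, 2.3, 0], "angular": [0.0028, 0.0031, 0], "hand": 0.5}
    - {"delta_pos": [4, 4.6, 1], "angular": [0.0028, 0.0031, 0], "hand": 0.5}
    - {"delta_pos": [6.1, 6.9, 2], "angular": [0.0028, 0.0031, 0], "hand": 0.5}
    - {"delta_pos": [6.1, 6.9, 3], "angular": [0.0028, 0.0031, 0], "hand": 0.5}
    - {"delta_pos": [6.1, 6.9, 3.6], "angular": [0.0028, 0.0031, 0], "hand": 0.5}
    - {"delta_pos": [6.1, 6.9, 3.8], "angular": [0.0028, 0.0031, 0], "hand": 0.5}
    - {"delta_pos": [6.1, 6.9, 4.0], "angular": [0.0028, 0.0031, 0], "hand": 0.5}
    - {"delta_pos": [6.1, 6.9, 4.0], "angular": [0.0028, 0.0031, 0], "hand": 0.5}

```text
time: 20.55
position: [0.5706, -0.3392, 0.0071]
tcp_rot: [-0.0, 0.765, -0.644, 0.0]
force: [-0.4, 0.0, -1.2]
width: 0.0175
grip_force: 78.7
```

```bash
python3 - <<'E'
from h import *
avg(3)
E
```

```text
avg [ 0.57079 -0.33948  0.00742] std [0.00011 0.00023 0.00024] F [-0.06  0.3  -0.66] yaw 99.79 t 20.65
[[ 1.700e-01 -9.854e-01  9.000e-04]
 [-9.854e-01 -1.700e-01 -7.000e-04]
 [ 9.000e-04 -7.000e-04 -1.000e+00]]
```

move_arm:
  series:
    - {"delta_pos": [0, 0, 0.07], "angular": [0, 0, 0], "hand": 0.5}
    - {"delta_pos": [0, 0, 0.13], "angular": [0, 0, 0], "hand": 0.5}
    - {"delta_pos": [0, 0, 0.18], "angular": [0, 0, 0], "hand": 0.5}
    - {"delta_pos": [0, 0, 0.22], "angular": [0, 0, 0], "hand": 0.5}
    - {"delta_pos": [0, 0, 0.22], "angular": [0, 0, 0], "hand": 0.5}

```text
time: 21.12
position: [0.5705, -0.3406, 0.0059]
tcp_rot: [-0.0, 0.764, -0.645, 0.001]
force: [1.0, 0.3, 5.1]
width: 0.0182
grip_force: 79.6
```

move_arm:
  series:
    - {"delta_pos": [0, 0, -0.05], "angular": [0, 0, 0], "hand": 3}
    - {"delta_pos": [0, 0, -0.05], "angular": [0, 0, 0], "hand": 4}
    - {"delta_pos": [0, 0, -0.05], "angular": [0, 0, 0], "hand": 6}
    - {"delta_pos": [0, 0, -0.05], "angular": [0, 0, 0], "hand": 6}
    - {"delta_pos": [0, 0, -1.5], "angular": [0, 0, 0], "hand": 6}
    - {"delta_pos": [0, 0, -4], "angular": [0, 0, 0], "hand": 6}
    - {"delta_pos": [0, 0, -8], "angular": [0, 0, 0], "hand": 6}
    - {"delta_pos": [0, 0, -12], "angular": [0, 0, 0], "hand": 6}

```text
time: 21.78
position: [0.5683, -0.3394, 0.1245]
tcp_rot: [0.0, 0.764, -0.645, -0.002]
force: [0.4, -0.6, 0.8]
width: 0.06
grip_force: 0.0
```

```bash
python3 - <<'E'
from h import *
st();w=camera("wrist");c=camera("scene");t=camera("top")
for n,k in(("wrist",w),("scene",c)):
  for q,z in(("stick",0),("stick_tip",.022)):print(n,q,[(round(m["conf"],2),np.round(m["centre"]).tolist(),atz(k,m["centre"][1],m["centre"][0],z).round(3).tolist()) for m in spotter.mark_of(n,q)])
for n,k in(("top",t),("scene",c)):
  for q,z in(("cell_center",.0255),("ashtray",0)):print(n,q,[(round(m["conf"],2),atz(k,m["centre"][1],m["centre"][0],z).round(3).tolist()) for m in spotter.mark_of(n,q)])
E
```

```text
{'time': 21.7833, 'position': [0.5683, -0.3394, 0.1245], 'tcp_rot': [0.0003, 0.7643, -0.6449, -0.0017], 'force': [0.4254, -0.5525, 0.7646], 'width': 0.06, 'grip_force': 0.0, 'joints': [-0.6339, 0.587, 0.2308, 1.218, -0.0003, -2.3737]}
wrist stick [(0.84, [338.0, 82.0], [0.737, -0.204, 0.0]), (0.64, [211.0, 316.0], [0.567, -0.341, 0.0])]
wrist stick_tip [(0.85, [325.0, 579.0], [0.36, -0.293, 0.022]), (0.82, [429.0, 315.0], [0.539, -0.165, 0.022])]
scene stick [(0.97, [317.0, 278.0], [0.731, -0.206, 0.0]), (0.96, [259.0, 276.0], [0.56, -0.349, -0.0]), (0.8, [206.0, 213.0], [0.474, -0.686, 0.0]), (0.72, [203.0, 306.0], [0.287, -0.446, 0.0])]
scene stick_tip [(0.86, [383.0, 221.0], [0.966, -0.173, 0.022]), (0.79, [248.0, 220.0], [0.632, -0.495, 0.022]), (0.68, [274.0, 335.0], [0.537, -0.162, 0.022]), (0.62, [223.0, 331.0], [0.356, -0.299, 0.022])]
top cell_center [(0.61, [0.565, 0.096, 0.026])]
top ashtray []
scene cell_center [(0.66, [0.56, 0.103, 0.025])]
scene ashtray [(0.64, [0.554, 0.134, 0.0])]
```

```bash
python3 -c "
from h import *
print(ticket.hand_in())"
```

```text
the job is handed in; nothing more can be done
None
```

The job is handed in, with no verdict shown yet: the cell stands in the ashtray about 40 mm from its middle, the stick came up against the bezel at about 12 N and now stands level on its handle on the cabinet top clear of the barrel, and the arm is clear of everything after about 22 s.

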